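Point out the torch to charge and its free cradle, then confirm

TASK

Show the overhead camera which torch goes on charge and where: point straight down at the blue torch with the fingertips about 2 cm above its upper end and stay there for two seconds, then point in the same way at the mouth of the empty charger cradle for two seconds, then press the green button down to confirm and let it go. Touch no torch and no cradle, point at none of the other torches, leave the red button alone, and leave everything standing where it is.

Things in the scene. Friction and masses are not known exactly. Their poses are not given: they have to be found in the camera images.
- torch_blue: The blue torch: a hand torch, 130 mm tall, standing on its 34 mm wide lamp head, its 25 mm barrel pointing up; loose, easily tipped. Origin: centre of the underside; z up. Stands on the desk.
- torch_blue_top (a point): Centre of the blue torch's flat upper end (23 mm across), 130 mm above the desk; z up.
- torch_red: The red torch: a hand torch, 130 mm tall, standing on its 34 mm wide lamp head, its 25 mm barrel pointing up; loose, easily tipped. Origin: centre of the underside; z up. Stands on the desk.
- torch_red_top (a point): Centre of the red torch's upper end.
- torch_black: The black torch: a hand torch, 130 mm tall, standing on its 34 mm wide lamp head, its 25 mm barrel pointing up; loose, easily tipped. Origin: centre of the underside; z up. Stands on the desk.
- torch_black_top (a point): Centre of the black torch's upper end.
- dock_free: The empty charger cradle: black base 80 x 70 x 12 mm with a grey upright round cup, outside 52 mm wide, bore 42 mm, rim 44 mm above the desk, inner floor 12 mm above the desk; nothing in it. Fixed. Origin: centre of the underside; z up.
- dock_free_mouth (a point): Centre of the empty cup's mouth, level with its rim, 44 mm above the desk; z up.
- dock_b: Charger cradle like the empty one, occupied by the yellow torch. Fixed.
- dock_c: Charger cradle like the empty one, occupied by the silver torch. Fixed.
- torch_yellow: The yellow torch: like the blue one, head down in a charger cradle, its upper end 142 mm above the desk. Origin: centre of the underside.
- torch_yellow_top (a point): Centre of the yellow torch's upper end.
- torch_silver: The silver torch: like the blue one, head down in a charger cradle, its upper end 142 mm above the desk. Origin: centre of the underside.
- torch_silver_top (a point): Centre of the silver torch's upper end.
- btn_green (a joint): Travel of the green round push button: 0 released, 0.006 m fully down. It is sprung: 5 N holds it fully down, and it comes back up when let go; it registers from about 4 mm down. It sits in a black collar on its own fixed grey box, 70 x 70 x 35 mm.
- btn_green_top (a point): Centre of the top face of the green button (38 mm across), 57 mm above the desk when up; it is pressed straight down.
- btn_red (a joint): Travel of the red round push button (cancel), like the green one. Not to be pressed.
- btn_red_top (a point): Centre of the top face of the red button.
- cup: White open cup, 80 mm high, 72 mm wide at the rim; loose bystander. Origin: centre of the underside.
- radio: Black hand-held radio standing upright, 35 x 58 x 115 mm with a stub aerial to 185 mm; loose bystander. Origin: centre of the underside.
- pliers: Pliers with red handles lying flat, about 190 mm long, 12 mm high; loose bystander. Origin: on the desk between the handles; the jaws point to its +x.

How it is judged (in metres and radians):
On the way, in this order (a step that is already met when the one before it is completed fails the run):
1. the fingertips dwell just above the blue torch (horizontal distance between the grasp point and torch_blue_top below 0.02 m and z of the grasp point in the frame of torch_blue_top between 0.012 and 0.07 m), for 1.5 s.
2. the fingertips dwell just above the mouth of the empty charger cradle (horizontal distance between the grasp point and dock_free_mouth below 0.02 m and z of the grasp point in the frame of dock_free_mouth between 0.012 and 0.07 m), for 1.5 s.
3. the green button is pressed down by the fingers (value of joint btn_green above 0.004 m and contact force between the fingers and anything else above 0.5 N), for 0.1 s.
At the end, for the whole second after the job is handed in: After the two dwells (1.5 s each, within 20 mm of the axis, fingertips just above and at most about 5 cm over the thing) and the press (4 mm), both buttons are up (under 2 mm) and all torches, the cup, the radio and the pliers are at rest within 10 mm of their starts and upright as before (value of joint each of btn_green, btn_red below 0.002 m and distance of each of torch_blue, torch_red, torch_black, torch_yellow, torch_silver, cup, radio, pliers from where it was at the start of the episode below 0.01 m and angle between each of torch_blue, torch_red, torch_black, torch_yellow, torch_silver, cup, radio, pliers's own z axis and vertical below 0.1 rad and linear speed of each of torch_blue, torch_red, torch_black, torch_yellow, torch_silver, cup, radio, pliers below 0.02 m/s); the robot touches nothing.
It fails at once if a torch or a charger cradle is touched (contact force between any of the fingers, the arm and torch_blue above 0.5 N or contact force between any of the fingers, the arm and torch_red above 0.5 N or contact force between any of the fingers, the arm and torch_black above 0.5 N or contact force between any of the fingers, the arm and torch_yellow above 0.5 N or contact force between any of the fingers, the arm and torch_silver above 0.5 N or contact force between any of the fingers, the arm and dock_free above 0.5 N or contact force between any of the fingers, the arm and dock_b above 0.5 N or contact force between any of the fingers, the arm and dock_c above 0.5 N).
It fails at once if a torch, the cup, the radio or the pliers is moved, lifted or knocked over (distance of any of torch_blue, torch_red, torch_black, torch_yellow, torch_silver, cup, radio, pliers from where it was at the start of the episode above 0.01 m or angle between any of torch_blue, torch_red, torch_black, torch_yellow, torch_silver, cup, radio, pliers's own z axis and vertical above 0.2 rad).
It fails at once if the fingertips point at one of the other torches (within 12 mm of its axis, just above it) ((horizontal distance between the grasp point and torch_red_top below 0.012 m and z of the grasp point in the frame of torch_red_top between -0.02 and 0.05 m) or (horizontal distance between the grasp point and torch_black_top below 0.012 m and z of the grasp point in the frame of torch_black_top between -0.02 and 0.05 m) or (horizontal distance between the grasp point and torch_yellow_top below 0.012 m and z of the grasp point in the frame of torch_yellow_top between -0.02 and 0.05 m) or (horizontal distance between the grasp point and torch_silver_top below 0.012 m and z of the grasp point in the frame of torch_silver_top between -0.02 and 0.05 m)).
It fails at once if the red button is pressed (value of joint btn_red above 0.003 m).
It also fails if it takes over 58 s, if anything falls off the work surface, if the arm or the gripper's body presses on something with over 40 N, if the wrist force passes 120 N, or if a joint passes its speed limit or range.

ROBOT

A 6-joint arm with a two-finger parallel gripper is mounted at the origin on the work surface. World frame = base frame: x ahead of the robot, y to its left, z up, the work surface at z = 0. Lengths are in m, angles in degrees, forces in N, time in s.
With the tool pointing down it reaches from about 0.3 to 0.875 m from the base axis. Payload 6.4 kg.
Tool frame: the origin (TCP) lies between the finger pads; the fingertips stand 17 mm ahead of it and the grasp point (between the pads) lies 2 mm behind it; z points along the fingers, y is the line along which they close (so a half turn about z gives the same grasp; the last joint's range is limited). The gripper opens to 88 mm and grips with 3 to 60 N. Pads are 18 mm wide; open, the fingers measure 123 mm over their backs; the gripper's body (75 mm by 187 mm) begins 45 mm behind the grasp point.
Start: joints at [60.43, 10.359, 92.074, -0, 77.567, -11.82], TCP at [0.175, 0.548, 0.256] pointing down, gripper open.
Joint ranges: [-171.53, 171.53], [-51.25, 118.39], [17.06, 147.69], [-65.23, 245.23], [0, 150.52], [-178.68, 178.68]. Speed limits (degrees/s): [147.25, 147.25, 172.46, 180, 180, 180].

INTERFACE

Orientations are given as a 3x3 rotation matrix whose columns are the frame's x, y, z axes.
In Python, from cell import status, cams, sign_off gives the robot as it stands.
- The arm moves only by the tool play_rows, never from a script. Its argument "deltas" is a list of rows, each an object with "xyz": the shift along the tool's x, y, z in m, a list of three; "yaw": the turn about the tool's z in degrees. In form: [{"xyz": [tx, ty, tz], "yaw": yaw}, ...]. A call has 1 to 20 rows; each row is the pose to reach, as a shift and turn from the pose commanded when the call began, along the tool's axes at that moment; what a row does not reach only later rows make up. A row lasts 1/10 s, in which the tool goes at most 50 mm and 8.59 degrees, less where a joint would pass 70% of its speed; a pose out of reach is approached as far as the arm can. A call with a gripper value outside its range is refused whole. "grip" is the finger opening in m, from 0 to 0.0881, set as the call begins (left out, the last holds). The fingers move at their own pace and stop on an object; "newtons" is the grip in N (left out, the last holds). Time passes only in rows, so rows that repeat a pose let the fingers close. It gives the time, the measured TCP pose, the force, the opening and the grip force at its end, in the units of the state.
- status.state(): the state, without advancing time (a new reading comes with each control period).
- cams.grab_frame(name): name is "side" or "top"; returns (picture, depth): 480x640x3 uint8, red, green, blue; 480x640 float32, m along the optical axis (not along the pixel's ray), 0 where there is no reading.
- cams.calibration(name): a dict with "intrinsics" (3x3 intrinsics, pixels), "origin" and "orientation" of the camera in the world. Camera axes: x right, y down, z forward; pixel columns grow to the right and rows downward; lengths in m; the calibration is good to about 2 mm. A picture is of the moment at which its call begins. calibration takes no time and is no camera call.
- sign_off(): hands the job in; it is judged then, once.
The state is a dict: "time": time; "q": joint angles; "qvel": joint speeds; "joint_torque": joint torques, N m; "tcp_pos": TCP position; "tool_rot": TCP orientation; "force": force on the tool from outside, world axes, zero at the start; "ft_torque": the same for the moment, N m; "gripper_width": opening from 0.0 (shut) to 1.0 (fully open); "grasp_force": force on a finger pad.
Only numpy, scipy, OpenCV 4.12 (cv2) and the standard library are available. Lean on these libraries where they do the work, as an engineer would, in place of code of your own. Each camera call takes 0.05 s, during which the arm holds its last target. There are 200 camera calls.

## Working session

There is one attempt and no reset: what is moved stays moved. The work goes in short steps, Python scripts to look and compute and a tool call to move; the robot and the scene stay as the last step left them, time stands still between calls to the robot, and variables do not carry over. Pictures are saved under pics/ and viewed, at most 10 in all, crops included, and the job is handed in when it is done.

Besides the shell and the picture viewer there is one more tool, called after "Request:" in YAML: its name, and indented under it one key for each argument. play_rows: Moves the arm, as the interface text tells. Its arguments: {"type":"object","properties":{"deltas":{"type":"array"},"grip":{"type":"number"},"newtons":{"type":"number"}},"required":["deltas"]}

```bash
mkdir -p pics; cat > h.py <<'E'
import numpy as np, cv2
from cell import status, cams, sign_off
def world(name, d):
    c=cams.calibration(name); K=np.array(c["intrinsics"]); R=np.array(c["orientation"]); o=np.array(c["origin"])
    v,u=np.mgrid[0:480,0:640]
    p=np.stack([(u-K[0,2])/K[0,0]*d,(v-K[1,2])/K[1,1]*d,d],-1)
    return p@R.T+o
E
python3 - <<'E'
from h import *
for n in("top","side"):
    im,d=cams.grab_frame(n); cv2.imwrite(f"pics/{n}0.png",im[:,:,::-1]); np.savez(f"/tmp/{n}.npz",im=im,d=d)
    c=cams.calibration(n); print(n,c)
s=status.state(); print(s["time"],s["tcp_pos"],s["tool_rot"],s["gripper_width"])
E
```

```text
top {'intrinsics': array([[575.66356953,   0.        , 318.87108358],
       [  0.        , 575.66356953, 236.95555469],
       [  0.        ,   0.        ,   1.        ]]), 'origin': array([0.40064392, 0.03742303, 1.48106601]), 'orientation': array([[ 0.00889697, -0.99503655,  0.09911159],
       [-0.99981987, -0.01051365, -0.01580142],
       [ 0.01676501, -0.09895315, -0.99495086]])}
side {'intrinsics': array([[577.8317532 ,   0.        , 309.63650175],
       [  0.        , 577.8317532 , 238.18468319],
       [  0.        ,   0.        ,   1.        ]]), 'origin': array([ 0.25149674, -0.81586644,  0.91617016]), 'orientation': array([[ 0.94665157, -0.21391106,  0.24102462],
       [-0.32225684, -0.62568355,  0.71040173],
       [-0.00115765, -0.75017474, -0.66123862]])}
0.1 [0.17504951 0.54723598 0.25492107] [[-9.52396625e-01  3.04860711e-01 -7.84498649e-04]
 [ 3.04861533e-01  9.52395738e-01 -1.34319475e-03]
 [ 3.37665864e-04 -1.51841761e-03 -9.99998790e-01]] 1.0017675733847609
```

View pics/top0.png

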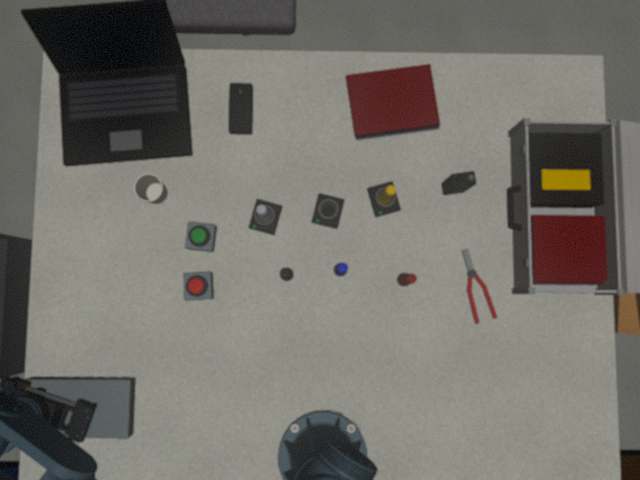

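View pics/side0.png

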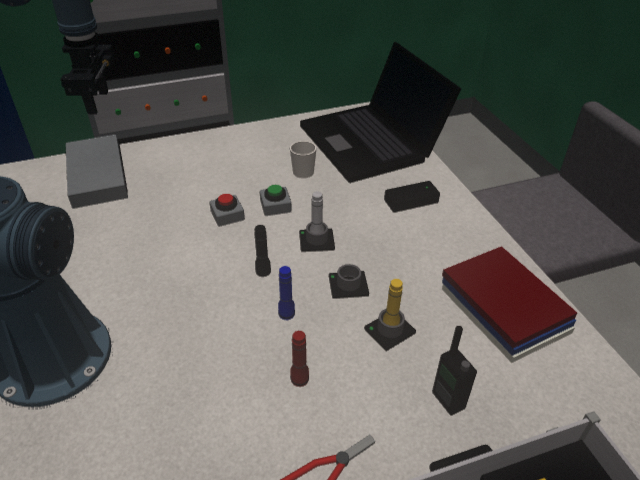

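The top view shows the blue torch at (341,269), the empty cradle at (328,209), the green button at (200,236) and the red button at (197,286). The black torch is at (287,274), the red torch at (407,279), silver at (264,213) and yellow at (388,192). The side view agrees with this layout.

```bash
python3 - <<'E'
from h import *
W={};H={}
for n in("top","side"):
    z=np.load(f"/tmp/{n}.npz"); W[n]=world(n,z["d"]); W[n][z["d"]==0]=np.nan
def box(n,u,v,r,lo,hi):
    p=W[n][v-r:v+r+1,u-r:u+r+1].reshape(-1,3); p=p[(p[:,2]>lo)&(p[:,2]<hi)]
    if len(p)==0: return "none"
    return len(p),"mid",((p.min(0)+p.max(0))/2).round(4),"med",np.median(p,0).round(4),"ext",np.ptp(p,axis=0).round(3)
T={"blue":(341,269,12,.12,.14),"black":(287,274,12,.12,.14),"redt":(407,279,13,.12,.14),"silver":(264,213,14,.13,.155),"yellow":(388,192,14,.13,.155),
"dock rim":(328,209,14,.037,.05),"green":(200,236,13,.05,.065),"redb":(197,286,13,.05,.065),"radio":(459,182,20,.1,.2),"cup":(150,188,18,.07,.09)}
for k,a in T.items(): print("top",k,*box("top",*a))
S={"blue":(285,270,12,.12,.14),"dock rim":(349,272,16,.037,.05),"green":(275,190,13,.05,.065),"black":(261,230,12,.12,.14)}
for k,a in S.items(): print("side",k,*box("side",*a))
for n in W:
    w=W[n]; print(n,"desk z",np.nanmedian(w[(w[...,0]>.3)&(w[...,0]<.7)&(abs(w[...,1])<.25)],0))
E
```

```text
top blue 76 mid [ 0.4662 -0.0403  0.1288] med [ 0.4652 -0.0391  0.1291] ext [0.021 0.021 0.016]
top black 74 mid [0.4532 0.0971 0.1292] med [0.4521 0.0969 0.1297] ext [0.021 0.019 0.012]
top redt 80 mid [ 0.442  -0.202   0.1285] med [ 0.4419 -0.2011  0.1291] ext [0.021 0.023 0.015]
top silver 80 mid [0.6002 0.1538 0.1398] med [0.5989 0.1529 0.1406] ext [0.021 0.021 0.019]
top yellow 81 mid [ 0.6494 -0.1519  0.1393] med [ 0.6493 -0.1512  0.1411] ext [0.021 0.023 0.016]
top dock rim 117 mid [ 0.617  -0.0066  0.0435] med [ 0.6169 -0.0054  0.0435] ext [0.051 0.048 0.012]
top green 202 mid [0.5447 0.3143 0.0568] med [0.5445 0.3151 0.0558] ext [0.05  0.052 0.014]
top redb 205 mid [0.4208 0.317  0.0572] med [0.4206 0.3171 0.0562] ext [0.049 0.049 0.014]
top radio 368 mid [ 0.6817 -0.3323  0.1438] med [ 0.6788 -0.3253  0.115 ] ext [0.041 0.06  0.088]
top cup 202 mid [0.6598 0.4369 0.0785] med [0.6632 0.4418 0.0784] ext [0.071 0.073 0.017]
side blue 110 mid [ 0.4614 -0.0435  0.1267] med [ 0.4612 -0.0464  0.1292] ext [0.022 0.027 0.013]
side dock rim 185 mid [ 0.613  -0.009   0.0419] med [ 0.6119 -0.0098  0.042 ] ext [0.051 0.055 0.01 ]
side green 135 mid [0.5413 0.3098 0.0559] med [0.541  0.308  0.0559] ext [0.037 0.04  0.011]
side black 91 mid [0.4492 0.0928 0.1272] med [0.4482 0.0902 0.1284] ext [0.023 0.027 0.014]
top desk z [4.95853774e-01 1.21480880e-03 1.00125409e-04]
side desk z [ 4.88409821e-01 -5.47642602e-02  1.82085192e-04]
```

Request:
play_rows:
  deltas:
    - {"xyz": [-0.005,-0.005,0],"yaw": 0}
    - {"xyz": [-0.014,-0.014,0],"yaw": 0}
    - {"xyz": [-0.032,-0.033,0],"yaw": 0}
    - {"xyz": [-0.055,-0.057,0],"yaw": 0}
    - {"xyz": [-0.082,-0.085,0],"yaw": 0}
    - {"xyz": [-0.109,-0.113,0],"yaw": 0}
    - {"xyz": [-0.136,-0.142,0],"yaw": 0}
    - {"xyz": [-0.164,-0.17,0],"yaw": 0}
    - {"xyz": [-0.191,-0.198,0],"yaw": 0}
    - {"xyz": [-0.218,-0.227,0],"yaw": 0}
    - {"xyz": [-0.245,-0.255,0],"yaw": 0}
    - {"xyz": [-0.273,-0.283,0],"yaw": 0}
    - {"xyz": [-0.3,-0.311,0],"yaw": 0}
    - {"xyz": [-0.327,-0.34,0],"yaw": 0}
    - {"xyz": [-0.355,-0.368,0],"yaw": 0}
    - {"xyz": [-0.382,-0.396,0],"yaw": 0}
    - {"xyz": [-0.409,-0.425,0],"yaw": 0}
    - {"xyz": [-0.432,-0.448,0],"yaw": 0}
    - {"xyz": [-0.445,-0.462,0],"yaw": 0}
    - {"xyz": [-0.4545,-0.472,0],"yaw": 0}
  grip: 0

```text
time: 2.1
tcp_pos: [0.4641, -0.0424, 0.2556]
tool_rot: [[-0.952, 0.307, -0.0], [0.307, 0.952, -0.0], [0.0, -0.0, -1.0]]
force: [0.3, -0.4, 0.0]
gripper_width: 0.006
grasp_force: 0.0
```

Request:
play_rows:
  deltas:
    - {"xyz": [0,0,0],"yaw": 0}
    - {"xyz": [0,0,0],"yaw": 0}
    - {"xyz": [0,0,0],"yaw": 0}
    - {"xyz": [0,0,0],"yaw": 0}
    - {"xyz": [0,0,0],"yaw": 0}

```text
time: 2.6
tcp_pos: [0.4641, -0.0397, 0.2558]
tool_rot: [[-0.953, 0.304, 0.0], [0.304, 0.953, -0.0], [-0.0, 0.0, -1.0]]
force: [-0.7, 0.2, -0.1]
gripper_width: 0.008
grasp_force: 0.0
```

```bash
python3 - <<'E'
from h import *
im,d=cams.grab_frame("side"); cv2.imwrite("pics/side1.png",im[:,:,::-1])
s=status.state(); print(s["time"],s["tcp_pos"],s["tool_rot"],s["gripper_width"],s["q"],s["force"])
E
```

```text
2.65 [ 0.46413191 -0.03985484  0.2558053 ] [[-9.52716900e-01  3.03859326e-01  1.36344030e-04]
 [ 3.03859325e-01  9.52716910e-01 -2.97324800e-05]
 [-1.38931754e-04  1.31027688e-05 -9.99999990e-01]] 0.0006129571835270612 [-1.95563860e+01 -4.04796096e+00  1.07188464e+02  1.03683320e-03
  7.68515658e+01 -9.18670703e+01] [ 0.60259447 -0.49966357 -0.85393836]
```

View pics/side1.png

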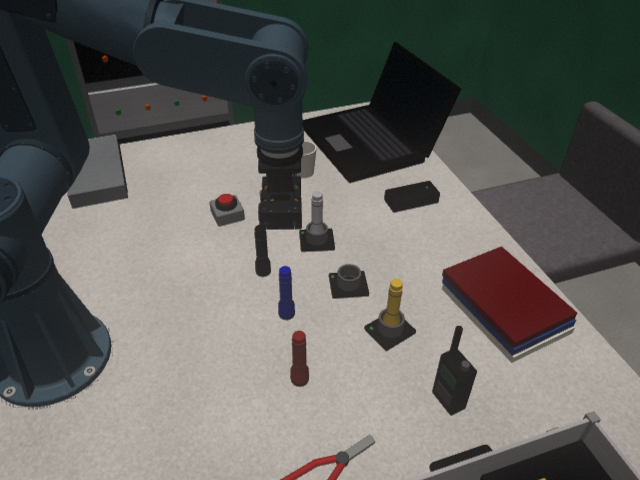

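The side view shows the closed fingertips at about (283,228), right above the blue torch's top at (285,268). The descent line is clear.

Request:
play_rows:
  deltas:
    - {"xyz": [0,0,0.005],"yaw": 0}
    - {"xyz": [0,0,0.015],"yaw": 0}
    - {"xyz": [0,0,0.027],"yaw": 0}
    - {"xyz": [0,0,0.039],"yaw": 0}
    - {"xyz": [0,0,0.051],"yaw": 0}
    - {"xyz": [0,0,0.062],"yaw": 0}
    - {"xyz": [0,0,0.072],"yaw": 0}
    - {"xyz": [0,0,0.08],"yaw": 0}
    - {"xyz": [0,0,0.085],"yaw": 0}
    - {"xyz": [0,0,0.088],"yaw": 0}

```text
time: 3.65
tcp_pos: [0.4642, -0.0404, 0.1673]
tool_rot: [[-0.952, 0.305, -0.0], [0.305, 0.952, 0.0], [0.0, 0.0, -1.0]]
force: [-0.1, 0.3, -0.0]
gripper_width: 0.006
grasp_force: 0.0
```

```bash
python3 - <<'E'
from h import *
im,d=cams.grab_frame("side"); cv2.imwrite("pics/side2.png",im[:,:,::-1])
s=status.state(); print(s["time"],s["tcp_pos"],s["force"])
E
```

```text
3.7 [ 0.46408956 -0.04039909  0.16709726] [-0.77853446  0.5230976   0.17811576]
```

View pics/side2.png

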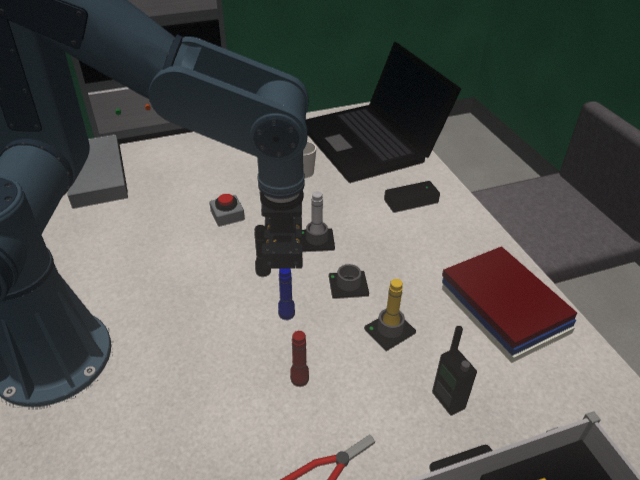

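The tool sits straight over the blue torch with no contact; the gripper body's near edge hides the fingertips. I'll hold here, then rise.

Request:
play_rows:
  deltas:
    - {"xyz": [0,0,0],"yaw": 0}
    - {"xyz": [0,0,0],"yaw": 0}
    - {"xyz": [0,0,0],"yaw": 0}
    - {"xyz": [0,0,0],"yaw": 0}
    - {"xyz": [0,0,0],"yaw": 0}
    - {"xyz": [0,0,0],"yaw": 0}
    - {"xyz": [0,0,0],"yaw": 0}
    - {"xyz": [0,0,0],"yaw": 0}
    - {"xyz": [0,0,0],"yaw": 0}
    - {"xyz": [0,0,0],"yaw": 0}
    - {"xyz": [0,0,0],"yaw": 0}
    - {"xyz": [0,0,0],"yaw": 0}
    - {"xyz": [0,0,0],"yaw": 0}
    - {"xyz": [0,0,0],"yaw": 0}
    - {"xyz": [0,0,0],"yaw": 0}
    - {"xyz": [0,0,0],"yaw": 0}
    - {"xyz": [0,0,0],"yaw": 0}
    - {"xyz": [0,0,0],"yaw": 0}
    - {"xyz": [0,0,0],"yaw": 0}
    - {"xyz": [0,0,0],"yaw": 0}

```text
time: 5.7
tcp_pos: [0.4642, -0.0404, 0.1677]
tool_rot: [[-0.952, 0.305, -0.0], [0.305, 0.952, 0.0], [0.0, -0.0, -1.0]]
force: [-0.3, 0.1, -0.6]
gripper_width: 0.004
grasp_force: 0.0
```

Request:
play_rows:
  deltas:
    - {"xyz": [0,0,0],"yaw": 0}
    - {"xyz": [0,0,0],"yaw": 0}
    - {"xyz": [0,0,0],"yaw": 0}
    - {"xyz": [0,0,-0.005],"yaw": 0}
    - {"xyz": [0,0,-0.015],"yaw": 0}
    - {"xyz": [0,0,-0.027],"yaw": 0}
    - {"xyz": [0,0,-0.039],"yaw": 0}
    - {"xyz": [0,0,-0.051],"yaw": 0}
    - {"xyz": [0,0,-0.062],"yaw": 0}
    - {"xyz": [0,0,-0.072],"yaw": 0}
    - {"xyz": [0,0,-0.08],"yaw": 0}
    - {"xyz": [0,0,-0.085],"yaw": 0}
    - {"xyz": [0,0,-0.088],"yaw": 0}

```text
time: 7.0
tcp_pos: [0.4643, -0.0404, 0.2561]
tool_rot: [[-0.952, 0.305, 0.0], [0.305, 0.952, -0.0], [-0.0, 0.0, -1.0]]
force: [-0.4, -0.1, -0.7]
gripper_width: 0.008
grasp_force: 0.0
```

Request:
play_rows:
  deltas:
    - {"xyz": [-0.005,0.003,0],"yaw": 0}
    - {"xyz": [-0.018,0.01,0],"yaw": 0}
    - {"xyz": [-0.035,0.02,0],"yaw": 0}
    - {"xyz": [-0.055,0.032,0],"yaw": 0}
    - {"xyz": [-0.075,0.043,0],"yaw": 0}
    - {"xyz": [-0.095,0.055,0],"yaw": 0}
    - {"xyz": [-0.113,0.065,0],"yaw": 0}
    - {"xyz": [-0.126,0.073,0],"yaw": 0}
    - {"xyz": [-0.132,0.0765,0],"yaw": 0}
    - {"xyz": [-0.134,0.0775,0],"yaw": 0}
    - {"xyz": [-0.134,0.0775,0],"yaw": 0}
    - {"xyz": [-0.134,0.0775,0],"yaw": 0}
    - {"xyz": [-0.134,0.0775,0.01],"yaw": 0}
    - {"xyz": [-0.134,0.0775,0.025],"yaw": 0}
    - {"xyz": [-0.134,0.0775,0.04],"yaw": 0}
    - {"xyz": [-0.134,0.0775,0.055],"yaw": 0}
    - {"xyz": [-0.134,0.0775,0.07],"yaw": 0}
    - {"xyz": [-0.134,0.0775,0.08],"yaw": 0}
    - {"xyz": [-0.134,0.0775,0.08],"yaw": 0}
    - {"xyz": [-0.134,0.0775,0.08],"yaw": 0}

```text
time: 9.0
tcp_pos: [0.6156, -0.0075, 0.1756]
tool_rot: [[-0.952, 0.305, -0.0], [0.305, 0.952, 0.0], [0.0, -0.0, -1.0]]
force: [0.4, 0.0, 1.0]
gripper_width: 0.003
grasp_force: 0.0
```

```bash
python3 - <<'E'
from h import *
im,d=cams.grab_frame("side"); cv2.imwrite("pics/side3.png",im[:,:,::-1])
s=status.state(); print(s["time"],s["tcp_pos"],s["force"])
E
```

```text
9.05 [ 0.6159628  -0.00759237  0.17625729] [-0.12050222  0.06389445  0.08093908]
```

View pics/side3.png

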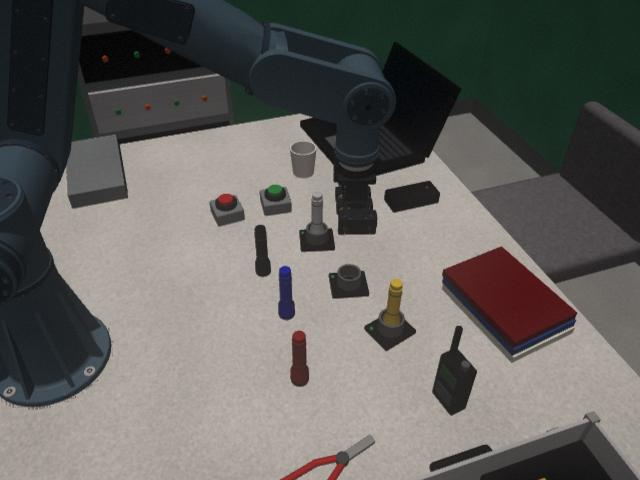

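The side view shows the gripper above the empty cup (349,272), clear of the silver torch (317,215) and the yellow torch (395,300). I'll go down and dwell.

Request:
play_rows:
  deltas:
    - {"xyz": [0,0,0.005],"yaw": 0}
    - {"xyz": [0,0,0.015],"yaw": 0}
    - {"xyz": [0,0,0.027],"yaw": 0}
    - {"xyz": [0,0,0.039],"yaw": 0}
    - {"xyz": [0,0,0.051],"yaw": 0}
    - {"xyz": [0,0,0.063],"yaw": 0}
    - {"xyz": [0,0,0.075],"yaw": 0}
    - {"xyz": [0,0,0.084],"yaw": 0}
    - {"xyz": [0,0,0.089],"yaw": 0}
    - {"xyz": [0,0,0.092],"yaw": 0}

```text
time: 10.05
tcp_pos: [0.6154, -0.0074, 0.0831]
tool_rot: [[-0.952, 0.305, -0.001], [0.305, 0.952, 0.0], [0.001, -0.0, -1.0]]
force: [-0.6, -0.1, 0.6]
gripper_width: 0.007
grasp_force: 0.0
```

Request:
play_rows:
  deltas:
    - {"xyz": [0,0,0],"yaw": 0}
    - {"xyz": [0,0,0],"yaw": 0}
    - {"xyz": [0,0,0],"yaw": 0}
    - {"xyz": [0,0,0],"yaw": 0}
    - {"xyz": [0,0,0],"yaw": 0}
    - {"xyz": [0,0,0],"yaw": 0}
    - {"xyz": [0,0,0],"yaw": 0}
    - {"xyz": [0,0,0],"yaw": 0}
    - {"xyz": [0,0,0],"yaw": 0}
    - {"xyz": [0,0,0],"yaw": 0}
    - {"xyz": [0,0,0],"yaw": 0}
    - {"xyz": [0,0,0],"yaw": 0}
    - {"xyz": [0,0,0],"yaw": 0}
    - {"xyz": [0,0,0],"yaw": 0}
    - {"xyz": [0,0,0],"yaw": 0}
    - {"xyz": [0,0,0],"yaw": 0}
    - {"xyz": [0,0,0],"yaw": 0}
    - {"xyz": [0,0,0],"yaw": 0}
    - {"xyz": [0,0,0],"yaw": 0}
    - {"xyz": [0,0,0],"yaw": 0}

```text
time: 12.05
tcp_pos: [0.6155, -0.0075, 0.0837]
tool_rot: [[-0.952, 0.305, -0.0], [0.305, 0.952, -0.0], [0.0, -0.0, -1.0]]
force: [0.1, 0.5, 0.6]
gripper_width: 0.003
grasp_force: 0.0
```

Request:
play_rows:
  deltas:
    - {"xyz": [0,0,0],"yaw": 0}
    - {"xyz": [0,0,0],"yaw": 0}
    - {"xyz": [0,0,0],"yaw": 0}
    - {"xyz": [0,0,-0.005],"yaw": 0}
    - {"xyz": [0,0,-0.015],"yaw": 0}
    - {"xyz": [0,0,-0.03],"yaw": 0}
    - {"xyz": [0,0,-0.045],"yaw": 0}
    - {"xyz": [0,0,-0.06],"yaw": 0}
    - {"xyz": [0,0,-0.075],"yaw": 0}
    - {"xyz": [0,0,-0.09],"yaw": 0}
    - {"xyz": [0,0,-0.105],"yaw": 0}
    - {"xyz": [0,0,-0.12],"yaw": 0}
    - {"xyz": [0,0,-0.135],"yaw": 0}
    - {"xyz": [0,0,-0.15],"yaw": 0}
    - {"xyz": [0,0,-0.162],"yaw": 0}
    - {"xyz": [0,0,-0.17],"yaw": 0}
    - {"xyz": [0,0,-0.172],"yaw": 0}

```text
time: 13.75
tcp_pos: [0.6159, -0.0076, 0.2569]
tool_rot: [[-0.952, 0.305, 0.002], [0.305, 0.952, -0.0], [-0.002, 0.0, -1.0]]
force: [0.5, -0.5, -0.7]
gripper_width: 0.004
grasp_force: 0.0
```

Request:
play_rows:
  deltas:
    - {"xyz": [0.003,0.006,0],"yaw": 0}
    - {"xyz": [0.01,0.017,0],"yaw": 0}
    - {"xyz": [0.02,0.034,0],"yaw": 0}
    - {"xyz": [0.033,0.057,0],"yaw": 0}
    - {"xyz": [0.048,0.082,0],"yaw": 0}
    - {"xyz": [0.063,0.107,0],"yaw": 0}
    - {"xyz": [0.078,0.132,0],"yaw": 0}
    - {"xyz": [0.093,0.158,0],"yaw": 0}
    - {"xyz": [0.108,0.183,0],"yaw": 0}
    - {"xyz": [0.123,0.208,0],"yaw": 0}
    - {"xyz": [0.138,0.234,0],"yaw": 0}
    - {"xyz": [0.15,0.255,0],"yaw": 0}
    - {"xyz": [0.16,0.271,0],"yaw": 0}
    - {"xyz": [0.165,0.28,0],"yaw": 0}
    - {"xyz": [0.167,0.283,0],"yaw": 0}
    - {"xyz": [0.167,0.283,0],"yaw": 0}
    - {"xyz": [0.167,0.283,0],"yaw": 0}

```text
time: 15.45
tcp_pos: [0.5428, 0.3123, 0.2555]
tool_rot: [[-0.952, 0.305, -0.0], [0.305, 0.952, -0.0], [0.0, -0.0, -1.0]]
force: [0.6, -0.1, -0.7]
gripper_width: 0.003
grasp_force: 0.0
```

Request:
play_rows:
  deltas:
    - {"xyz": [0,0,0.005],"yaw": 0}
    - {"xyz": [0,0,0.015],"yaw": 0}
    - {"xyz": [0,0,0.03],"yaw": 0}
    - {"xyz": [0,0,0.045],"yaw": 0}
    - {"xyz": [0,0,0.06],"yaw": 0}
    - {"xyz": [0,0,0.075],"yaw": 0}
    - {"xyz": [0,0,0.09],"yaw": 0}
    - {"xyz": [0,0,0.105],"yaw": 0}
    - {"xyz": [0,0,0.12],"yaw": 0}
    - {"xyz": [0,0,0.132],"yaw": 0}
    - {"xyz": [0,0,0.14],"yaw": 0}
    - {"xyz": [0,0,0.145],"yaw": 0}
    - {"xyz": [0,0,0.145],"yaw": 0}
    - {"xyz": [0,0,0.145],"yaw": 0}

```text
time: 16.85
tcp_pos: [0.5431, 0.3131, 0.1112]
tool_rot: [[-0.952, 0.305, 0.001], [0.305, 0.952, 0.0], [-0.001, 0.001, -1.0]]
force: [-0.1, 0.1, 0.4]
gripper_width: 0.003
grasp_force: 0.0
```

```bash
python3 - <<'E'
from h import *
im,d=cams.grab_frame("side"); cv2.imwrite("pics/side4.png",im[:,:,::-1])
s=status.state(); print(s["time"],s["tcp_pos"],s["force"])
E
```

```text
16.9 [0.54320795 0.31316852 0.11144048] [-0.05439143  0.19898253 -0.332495  ]
```

View pics/side4.png

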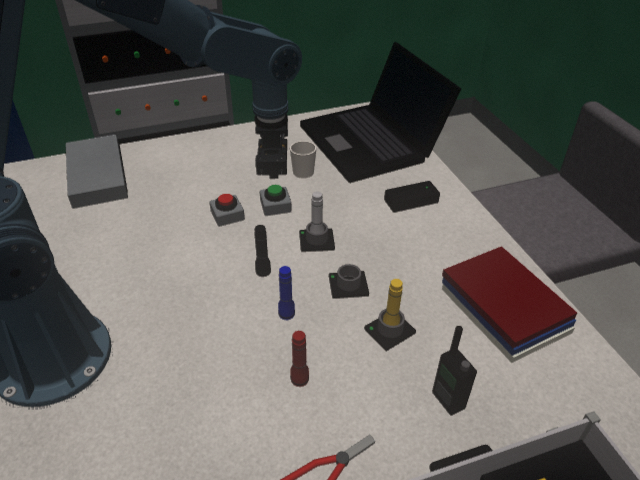

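The closed fingertips at (274,175) sit just above the green button at (275,190), clear of the red one. Now pressing slowly.

Request:
play_rows:
  deltas:
    - {"xyz": [0,0,0.006],"yaw": 0}
    - {"xyz": [0,0,0.014],"yaw": 0}
    - {"xyz": [0,0,0.022],"yaw": 0}
    - {"xyz": [0,0,0.029],"yaw": 0}
    - {"xyz": [0,0,0.034],"yaw": 0}
    - {"xyz": [0,0,0.036],"yaw": 0}
    - {"xyz": [0,0,0.038],"yaw": 0}
    - {"xyz": [0,0,0.04],"yaw": 0}
    - {"xyz": [0,0,0.042],"yaw": 0}
    - {"xyz": [0,0,0.043],"yaw": 0}
    - {"xyz": [0,0,0.043],"yaw": 0}
    - {"xyz": [0,0,0.043],"yaw": 0}
    - {"xyz": [0,0,0.043],"yaw": 0}

```text
time: 18.2
tcp_pos: [0.5428, 0.313, 0.0684]
tool_rot: [[-0.952, 0.305, 0.0], [0.305, 0.952, -0.0], [-0.0, -0.0, -1.0]]
force: [-2.9, -2.5, 6.3]
gripper_width: 0.004
grasp_force: 3.4
```

Request:
play_rows:
  deltas:
    - {"xyz": [0,0,0.001],"yaw": 0}
    - {"xyz": [0,0,0.001],"yaw": 0}
    - {"xyz": [0,0,0.001],"yaw": 0}

```text
time: 18.5
tcp_pos: [0.5428, 0.313, 0.0684]
tool_rot: [[-0.952, 0.305, 0.0], [0.305, 0.952, -0.0], [-0.0, -0.0, -1.0]]
force: [-6.3, -3.0, 13.5]
gripper_width: 0.006
grasp_force: 6.6
```

Request:
play_rows:
  deltas:
    - {"xyz": [0,0,-0.003],"yaw": 0}
    - {"xyz": [0,0,-0.008],"yaw": 0}
    - {"xyz": [0,0,-0.015],"yaw": 0}
    - {"xyz": [0,0,-0.027],"yaw": 0}
    - {"xyz": [0,0,-0.042],"yaw": 0}
    - {"xyz": [0,0,-0.057],"yaw": 0}
    - {"xyz": [0,0,-0.072],"yaw": 0}
    - {"xyz": [0,0,-0.087],"yaw": 0}
    - {"xyz": [0,0,-0.102],"yaw": 0}
    - {"xyz": [0,0,-0.117],"yaw": 0}
    - {"xyz": [0,0,-0.132],"yaw": 0}
    - {"xyz": [0,0,-0.147],"yaw": 0}
    - {"xyz": [0,0,-0.16],"yaw": 0}
    - {"xyz": [0,0,-0.168],"yaw": 0}
    - {"xyz": [0,0,-0.172],"yaw": 0}
    - {"xyz": [0,0,-0.172],"yaw": 0}
    - {"xyz": [0,0,-0.172],"yaw": 0}

```text
time: 20.2
tcp_pos: [0.5424, 0.3128, 0.238]
tool_rot: [[-0.952, 0.305, -0.001], [0.305, 0.952, -0.0], [0.001, -0.001, -1.0]]
force: [-0.7, 0.7, 0.7]
gripper_width: 0.009
grasp_force: 0.0
```

```bash
python3 - <<'E'
from h import *
im,d=cams.grab_frame("side"); cv2.imwrite("pics/side5.png",im[:,:,::-1])
w=world("side",d); p=w[178:203,263:288].reshape(-1,3); p=p[(p[:,2]>.045)&(p[:,2]<.07)]; print("green top z",np.percentile(p[:,2],[50,90]))
s=status.state(); print(s["time"],s["tcp_pos"],s["force"])
E
```

```text
green top z [0.05290066 0.05792277]
20.25 [0.54233413 0.31277987 0.23780703] [ 0.25815666  0.38275789 -0.15251279]
```

View pics/side5.png

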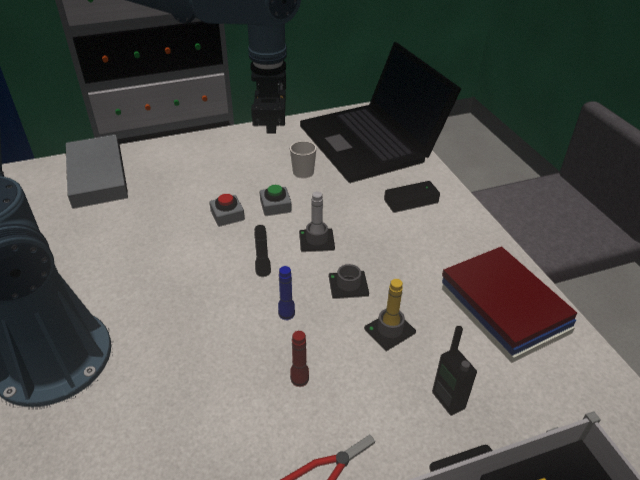

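The button reached its hard stop: the tool stayed at the same height while the force rose from 6 to 13 N. In the picture it is up again at (275,190), everything stands as before, and the arm is clear.

```bash
python3 -c "
from cell import sign_off
print(sign_off())"
```

```text
the job is handed in; nothing more can be done
None
```

I pointed at the blue torch and then at the empty cradle for over two seconds each, pressed the green button fully down and released it, saw nothing disturbed in the last picture, and handed the job in; no verdict came back.

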